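# Sort the dental bench into its work trays

## Task

Tidy the dental technician's bench: put both plaster tooth models into the pink tray, both small dropper bottles into the lime-green tray and the brass casting ring into the blue tray, each standing upright, flat on its tray's floor. Set everything down gently without dropping it, and leave the bur stand and the mixing bowl where they are.

Things in the scene. Friction and masses are not known exactly. Their poses are not given: they have to be found in the camera images.
- model_yellow: plaster tooth model: flat-sided base 56 (x) x 50 (y) x 28 high, ochre yellow plaster, with an ivory horseshoe of teeth on top (overall height 37), about 150 g; origin at the centre of its underside, z up, x towards the front teeth; grip it across the 50 mm sides (along its y)
- model_brown: plaster tooth model: flat-sided base 56 (x) x 50 (y) x 28 high, reddish brown plaster, with an ivory horseshoe of teeth on top (overall height 37), about 150 g; origin at the centre of its underside, z up, x towards the front teeth; grip it across the 50 mm sides (along its y)
- bottle_red: small dropper bottle: upright white cylinder 32 diameter x 52 high, then shoulder and pointed red cap, overall height 78, about 40 g; origin at the centre of its underside, z up the bottle
- bottle_blue: small dropper bottle: upright white cylinder 32 diameter x 52 high, then shoulder and pointed blue cap, overall height 78, about 40 g; origin at the centre of its underside, z up the bottle
- casting_ring: brass casting ring: open tube standing on end, 46 outside diameter, 39 bore, 50 high, about 150 g; origin at the centre of its underside, z along the tube
- tray_pink: Pink shallow open work tray, fixed to the bench: outside 123 (x) x 163 (y) x 20 high, walls and floor 4 thick, so inside 115 x 155 and 16 deep; origin at the centre of its underside on the bench (floor surface is 4 mm above it), z up, y along its long side
- tray_lime: Lime-green shallow open work tray, fixed to the bench: outside 123 (x) x 163 (y) x 20 high, walls and floor 4 thick, so inside 115 x 155 and 16 deep; origin at the centre of its underside on the bench (floor surface is 4 mm above it), z up, y along its long side
- tray_blue: Blue shallow open work tray, fixed to the bench: outside 123 (x) x 163 (y) x 20 high, walls and floor 4 thick, so inside 115 x 155 and 16 deep; origin at the centre of its underside on the bench (floor surface is 4 mm above it), z up, y along its long side
- bur_stand: aluminium bur stand, loose, to be left alone: block 30 (x) x 60 (y) x 18 high with ten small burs standing up to 38 high; origin at the centre of its underside, z up. Other small clutter among the things (a jar, hand tools) is under 60 high; taller equipment, up to 230, stands only beyond x = 0.76 m or more than 0.42 m to either side
- mixing_bowl: dark green mixing bowl, loose, to be left alone: rim diameter 76, 50 high; origin at the centre of its underside, z up
There are look-alikes about, which are no part of the job. What is shaped like the model_brown but purple is not meant. Of the things that look like the tray_blue, the larger one is meant.

How it is judged:
By the outcome, as a careful person would: the job done as asked, in the order asked, and still so for the second after the job is handed in, with the robot touching nothing.
It also fails if it takes over 115 s, if anything falls off the work surface, if the arm or the gripper's body presses on something with over 40 N, if the wrist force passes 120 N, or if a joint passes its speed limit or range.

## Robot

A 6-joint arm with a two-finger parallel gripper is mounted at the origin on the work surface. World frame = base frame: x ahead of the robot, y to its left, z up, the work surface at z = 0. Lengths are in mm, angles in rad, forces in N, time in s.
With the tool pointing down it reaches from about 300 to 775 mm from the base axis. Payload 14.6 kg.
Tool frame: the origin (TCP) lies on the centre line of the jaws, within the pads' length; the fingertips stand 19 mm ahead of it and the grasp point (between the pads) is the TCP (bot.tip_reach is the distance from the TCP to the fingertips, in mm); z points along the fingers, y is the line along which they close (so a half turn about z gives the same grasp; the last joint's range is limited). The gripper opens to 85 mm and grips with 20 to 120 N. Pads are 22 mm wide; open, the fingers measure 114 mm over their backs; the gripper's body (76 mm by 85 mm) begins 54 mm behind the grasp point. The pads swing forward as they close: fully open they stand 13 mm farther back than shut.
Start: joints at [-0.067, 0.3, 1.521, -0, 1.321, -0.067], TCP at [549.991, -0.002, 250.281] pointing down, gripper open.
Joint ranges: [-3.03, 3.03], [-0.79, 2.21], [0.23, 2.52], [-1.04, 4.18], [0, 3.07], [-2.55, 2.55]. Speed limits (rad/s): [2.22, 2.22, 2.57, 3.14, 3.14, 3.14].

## Interface

Orientations are given as a unit quaternion [w, x, y, z].
In Python, from rig import bot gives the robot as it stands. Calls block until the motion is done:
- bot.move_to(position, orientation): joint-space move of the TCP to a pose.
- bot.servo_line(position, attitude=None, speed=150, until_force=None): straight line of the TCP; attitude=None keeps the orientation; speed is the mean speed in mm/s. With until_force (N) it stops when the force on the tool has changed by that much, and returns True; else False.
- bot.move_joints(angles): joint-space move.
- bot.move_gripper(opening, grip_force=None): finger opening in mm; grip_force is the grip in N (None keeps the last); returns when the fingers have stopped.
- bot.dwell(seconds).
- bot.ik(position, orientation): joint angles nearest the present ones, or None.
- bot.read_state(): the state.
- bot.read_camera(name): name is "scene" or "side" or "wrist"; returns a dict with "image" (420x560x3 uint8, blue, green, red), "depth" (420x560 float32, mm along the optical axis (not along the pixel's ray), 0 where there is no reading), "fovy" (degrees; the focal length in pixels is half the picture's height over the tangent of half this angle, whatever the lens; pixels are square), "cx", "cy" (the principal point, pixels), "eye" and "attitude" of the camera in the world; the wrist camera has in their place "mount" (4x4, takes a point from camera to tool coordinates, whose origin is the TCP and whose axes are the flange's). Camera axes: x right, y down, z forward; pixel columns grow to the right and rows downward; lengths in mm; the calibration is good to about 2 mm. The wrist camera is an equidistant fisheye: a pixel r from the principal point sees the ray r / f radians off the axis. A picture is of the moment at which its call begins: read the wrist's pose just before it.
A pose or a line that the arm cannot do raises bot.MotionError and nothing moves.
- bot.finish_job(): hands the job in; it is judged then, once.
The state is a dict: "clock": time; "joint_positions": joint angles; "qvel": joint speeds; "effort": joint torques, N m; "ee_pos": TCP position; "tool_rot": TCP orientation; "ft_force": force on the tool from outside, world axes, zero at the start; "moment": the same for the moment, N m; "grip_width": finger opening in mm; "grip_force": force on a finger pad.
Only numpy, scipy, OpenCV 4.12 (cv2) and the standard library are available. Lean on these libraries where they do the work, as an engineer would, in place of code of your own. Each camera call takes 0.05 s, during which the arm holds its last target. There are 200 camera calls.

## Working session

There is one attempt and no reset: what is moved stays moved. The work goes in short steps, each a Python script; the robot and the scene stay as the last script left them, time stands still between calls to the robot, and variables do not carry over. Pictures are saved under pics/ and viewed, at most 14 in all, crops included, and the job is handed in when it is done.

```bash
ls; mkdir -p pics; python3 - <<'E'
from rig import bot
import cv2,numpy as np
for n in ("scene","side"):
    c=bot.read_camera(n); cv2.imwrite(f"pics/{n}0.png",c["image"]); np.savez(f"{n}0.npz",**c)
    print(n,c["fovy"],c["cx"],c["cy"],c["eye"],c["attitude"],(c["depth"]>0).mean())
s=bot.read_state();print(s)
c=bot.read_camera("wrist"); cv2.imwrite("pics/wrist0.png",c["image"]);np.savez("wrist0.npz",ee=s["ee_pos"],rot=s["tool_rot"],**c);print(c["fovy"],c["cx"],c["cy"],c["mount"])
E
```

```text
pics
scene 52.672623364621934 281.6383242950381 211.0855675111848 [1213.15310178 -433.3903827   608.76771849] [-0.39399615  0.75473276  0.46728805 -0.238301  ] 0.9961139455782313
side 43.4745839124855 292.91497161243075 205.74631336302687 [   -9.79366336 -1010.90847677   706.49732442] [-0.47047674  0.84884719 -0.20805397  0.12175237] 0.9937627551020408
{'clock': 0.1, 'joint_positions': array([-6.66246152e-02,  3.00433295e-01,  1.52155147e+00,  1.31463541e-05,
        1.32072212e+00, -6.65958283e-02]), 'qvel': array([-1.23331714e-03, -7.43641021e-04, -6.39033534e-04, -8.74673734e-05,
       -9.20570568e-04,  6.92375847e-05]), 'effort': array([ 5.41233840e-04, -5.44380498e+01, -3.62372375e+01, -1.11349805e-04,
        3.02289474e-03, -1.80062301e-05]), 'ee_pos': array([5.49793962e+02, 1.58242469e-04, 2.49754574e+02]), 'tool_rot': array([-4.23477566e-04,  7.07118002e-01,  7.07095341e-01, -3.62050399e-04]), 'ft_force': array([ 0.01234025, -0.19624226, -0.15438813]), 'moment': array([-0.05574374,  0.02181044,  0.00436039]), 'grip_force': 0.0, 'grip_width': 85.63889882819318}
65.70646984690485 274.7391843075597 211.55972315574903 [[-7.68577512e-04 -9.56576391e-01 -2.91480733e-01  7.36557726e+01]
 [ 9.99999396e-01 -5.06275561e-04 -9.75315919e-04  3.16068526e-01]
 [ 7.85394610e-04 -2.91481307e-01  9.56576202e-01 -1.22725624e+02]
 [ 0.00000000e+00  0.00000000e+00  0.00000000e+00  1.00000000e+00]]
```

View pics/scene0.png

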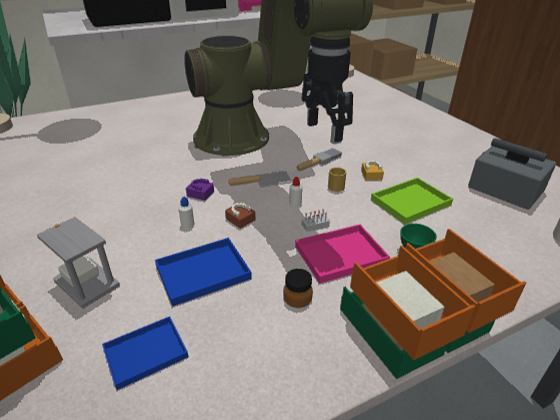

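View pics/side0.png

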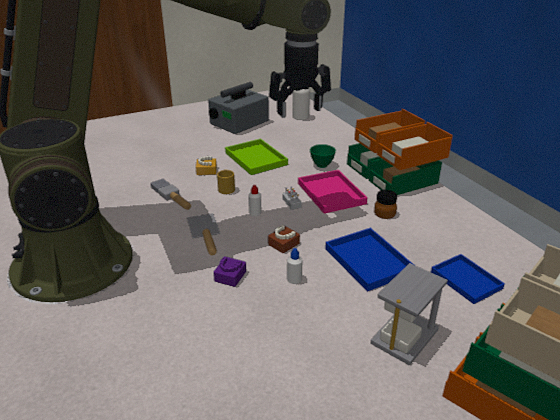

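View pics/wrist0.png

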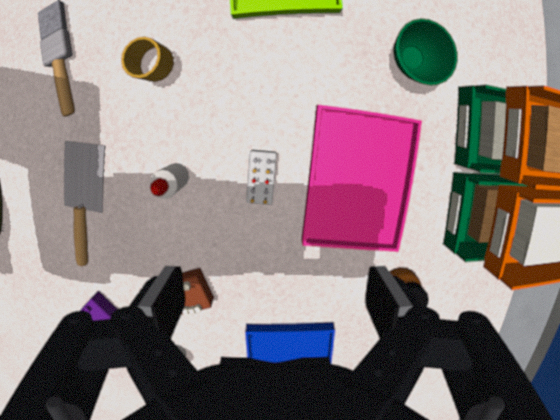

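Candidates (scene image):
- Brown model at (240,214), against its purple look-alike at (200,188), which I reject.
- Yellow model at (372,170).
- Red bottle (296,190), blue bottle (186,212).
- Ring at (337,178). The brown jar at (298,288) is clutter.
- Large blue tray at (203,270), against the smaller one at (147,350), which I reject.
- Pink tray (341,252), lime tray (411,199).

Side and wrist views agree. Next I'll measure by colour from both fixed views.

```bash
cat > h.py <<'E'
import cv2,numpy as np
from scipy.spatial.transform import Rotation as R
HSV=dict(yellow=((14,120,90),(26,255,255)),brown=((3,100,40),(11,220,190)),purple=((125,100,50),(150,255,255)),
 red=((0,170,90),(3,255,255)),red2=((174,170,90),(180,255,255)),blue=((105,170,60),(120,255,255)),pink=((158,150,60),(172,255,255)),lime=((32,150,60),(45,255,255)))
def q2R(q): return R.from_quat(np.roll(q,-1)).as_matrix()
def cam(c,ee=None,rot=None):
    "returns camera rotation, origin in world"
    if "mount" in c:
        T=c["mount"]; Q=q2R(rot); return Q@T[:3,:3], Q@T[:3,3]+ee
    return q2R(c["attitude"]),np.array(c["eye"])
def rays(c,Rc,uv):
    uv=np.asarray(uv,float).reshape(-1,2); f=210/np.tan(np.radians(c["fovy"])/2)
    d=uv-[c["cx"],c["cy"]]
    if "mount" in c:
        r=np.linalg.norm(d,axis=1)+1e-9; t=r/f
        v=np.c_[d/r[:,None]*np.sin(t)[:,None],np.cos(t)]
    else: v=np.c_[d/f,np.ones(len(d))]
    return v@Rc.T, v
def onplane(c,Rc,o,uv,z):
    w,_=rays(c,Rc,uv); return o+w*((z-o[2])/w[:,2])[:,None]
def cloud(c,Rc,o,uv):
    uv=np.asarray(uv); w,v=rays(c,Rc,uv); D=c["depth"][uv[:,1],uv[:,0]]
    p=o+w*(D/v[:,2])[:,None]; return p[D>0]
def blobs(img,name,amin=12):
    h=cv2.cvtColor(img,cv2.COLOR_BGR2HSV); m=cv2.inRange(h,*map(np.array,HSV[name]))
    if name=="red": m|=cv2.inRange(h,*map(np.array,HSV["red2"]))
    n,l,s,ce=cv2.connectedComponentsWithStats(m)
    return [(np.argwhere(l==i)[:,::-1],s[i,4],ce[i]) for i in range(1,n) if s[i,4]>=amin]
E
python3 - <<'E'
from h import *
for n in("scene","side","wrist"):
    c=dict(np.load(n+"0.npz")); Rc,o=cam(c,c.get("ee"),c.get("rot"))
    for k in HSV:
        if k=="red2":continue
        for px,a,ce in blobs(c["image"],k,15 if n!="wrist" else 40):
            p=cloud(c,Rc,o,px)
            if len(p)<5: continue
            lo,hi=np.percentile(p,[3,97],axis=0).round(); 
            if hi[0]<250 or lo[0]>850 or abs(lo[1])>450: continue
            print(n,k,a,ce.round(),lo,hi)
E
```

```text
scene yellow 241 [373. 172.] [381. 235.   6.] [433. 278.  31.]
scene yellow 289 [337. 179.] [390. 118.   7.] [434. 159.  52.]
scene yellow 101 [297. 294.] [ 710. -170.   27.] [ 744. -129.   35.]
scene brown 379 [240. 216.] [ 420. -177.    8.] [ 467. -122.   31.]
scene purple 435 [200. 189.] [ 269. -230.    7.] [ 318. -169.   38.]
scene red 36 [296. 181.] [432.  -4.  63.] [441.   7.  80.]
scene blue 47 [184. 202.] [ 397. -274.   63.] [ 407. -261.   80.]
scene blue 3831 [202. 270.] [ 512. -362.    3.] [ 633. -208.   22.]
scene pink 3180 [339. 252.] [589. -83.   3.] [711.  78.  22.]
scene lime 2106 [411. 200.] [495. 190.   4.] [621. 353.  22.]
side yellow 191 [386. 127.] [832.  15. 105.] [922. 122. 135.]
side yellow 15 [396. 136.] [844.   7. 110.] [863.  15. 131.]
side yellow 20 [412. 153.] [822. -87. 105.] [846. -81. 127.]
side yellow 236 [206. 168.] [366. 235.   4.] [421. 276.  30.]
side yellow 48 [225. 175.] [387. 120.  34.] [427. 159.  51.]
side yellow 23 [224. 183.] [388. 118.  22.] [404. 134.  42.]
side yellow 26 [173. 195.] [262. 137.  14.] [275. 159.  22.]
side yellow 93 [209. 2
[... 997 characters left out ...]
st yellow 503 [ 80. 236.] [ 277. -108.   12.] [296. -33.  20.]
wrist yellow 60 [408. 277.] [ 709. -123.   23.] [ 733. -117.   31.]
wrist brown 93 [516. 235.] [834. -82.  77.] [855.  -1.  94.]
wrist brown 43 [499. 213.] [796. -30.  76.] [799.  -8. 103.]
wrist brown 45 [496. 276.] [797. -85.  77.] [800. -80. 132.]
wrist brown 784 [197. 290.] [ 436. -158.    8.] [ 467. -114.   29.]
wrist purple 576 [ 99. 308.] [ 279. -194.    6.] [486.   7. 288.]
wrist red 137 [157. 187.] [429.   1.  67.] [439.  13.  78.]
wrist blue 3019 [289. 342.] [ 513. -268.    2.] [ 628. -201.   21.]
wrist pink 13893 [359. 179.] [591. -77.   2.] [710.  76.  19.]
wrist lime 1557 [282.   7.] [504. 190.   2.] [619. 211.  20.]
```

```bash
python3 - <<'E'
from rig import bot
import cv2,numpy as np
from h import *
q=[0,.70710678,.70710678,0]
for i,p in ((1,(470,180,270)),(2,(480,-260,270))):
    bot.move_to(p,q); s=bot.read_state(); c=bot.read_camera("wrist"); print(s["clock"],s["ee_pos"])
    c.update(ee=s["ee_pos"],rot=s["tool_rot"]); np.savez(f"wrist{i}.npz",**c); cv2.imwrite(f"pics/wrist{i}.png",c["image"])
    Rc,o=cam(c,c["ee"],c["rot"])
    for k in HSV:
        if k=="red2":continue
        for px,a,ce in blobs(c["image"],k,60):
            p=cloud(c,Rc,o,px)
            if len(p)<20: continue
            lo,hi=np.percentile(p,[2,98],axis=0).round()
            if hi[2]>150 or hi[0]>760:continue
            print(k,a,ce.round(),lo,hi)
E
```

```text
0.9583 [470.4429799  179.31754376 269.86577368]
yellow 1452 [215. 104.] [371. 241.  24.] [431. 295.  29.]
yellow 573 [131. 217.] [271.  97.  12.] [294. 164.  20.]
yellow 344 [222. 214.] [390. 122.  26.] [432. 165.  50.]
lime 13721 [347.  99.] [497. 197.   1.] [617. 353.  20.]
2.625 [ 480.32303376 -259.30721563  270.02020071]
yellow 673 [117.  36.] [ 275. -112.   12.] [296. -35.  20.]
yellow 142 [452.  87.] [ 692. -157.   23.] [ 707. -122.   32.]
brown 1412 [236.  82.] [ 407. -173.   25.] [ 464. -120.   29.]
purple 1761 [117. 132.] [ 257. -226.   10.] [ 317. -167.   37.]
blue 12159 [347. 195.] [ 512. -362.    2.] [ 629. -207.   20.]
blue 166 [197. 193.] [ 394. -270.   65.] [ 406. -257.   78.]
pink 3729 [411.  20.] [584. -84.   1.] [705. -20.  20.]
```

```bash
python3 - <<'E'
import cv2,numpy as np
a=cv2.imread("pics/wrist1.png")[50:250,120:320];b=cv2.imread("pics/wrist2.png")[20:220,140:340]
cv2.imwrite("pics/crops.png",cv2.resize(np.hstack([a,b]),(800,400),interpolation=cv2.INTER_CUBIC))
E
cat > fit.py <<'E'
from h import *
# rectangle of model top: raster world xy of pixels with z in 22..40 near the model
def model(i,ctr):
    c=dict(np.load(f"wrist{i}.npz")); Rc,o=cam(c,c["ee"],c["rot"])
    uv=np.stack(np.meshgrid(np.arange(560),np.arange(420)),-1).reshape(-1,2)
    uv=uv[c["depth"].ravel()>0]; p=cloud(c,Rc,o,uv)
    k=(p[:,2]>22)&(p[:,2]<42)&(np.hypot(*(p[:,:2]-ctr).T)<50)
    p=p[k]; top=p[p[:,2]<31.5]; t=p[p[:,2]>33]
    r=cv2.minAreaRect(p[:,:2].astype(np.float32)*1)
    print("rect",r,"topz",np.median(top[:,2]),"teeth mean",t.mean(0),"n",len(p),len(t))
def circ(i,ctr,z0,z1,rad=35):
    c=dict(np.load(f"wrist{i}.npz")); Rc,o=cam(c,c["ee"],c["rot"])
    uv=np.stack(np.meshgrid(np.arange(560),np.arange(420)),-1).reshape(-1,2)
    uv=uv[c["depth"].ravel()>0]; p=cloud(c,Rc,o,uv)
    p=p[(p[:,2]>z0)&(p[:,2]<z1)&(np.hypot(*(p[:,:2]-ctr).T)<rad)]
    print("circ",i,cv2.minEnclosingCircle(p[:,:2].astype(np.float32)),p.mean(0),len(p),np.percentile(p[:,2],98))
def tray(i,name):
    c=dict(np.load(f"wrist{i}.npz")); Rc,o=cam(c,c["ee"],c["rot"])
    px=max(blobs(c["image"],name),key=lambda b:b[1])[0]; p=cloud(c,Rc,o,px); 
    f=p[p[:,2]<7]; print(name,cv2.minAreaRect(p[:,:2].astype(np.float32)),"floor z",np.median(f[:,2]),"rim",np.percentile(p[:,2],97))
if __name__=="__main__":
    model(1,(400,265)); model(2,(435,-148))
    circ(1,(411,141),45,56); circ(0,(411,141),45,56)
    circ(0,(433,5),62,85); circ(2,(399,-265),62,85); circ(0,(433,5),20,85); circ(2,(399,-265),20,85)
    tray(1,"lime"); tray(0,"pink"); tray(2,"blue")
    circ(0,(540,0),14,20,60)
E
python3 fit.py
```

```text
rect ((400.0255432128906, 267.990478515625), (50.48201370239258, 56.82526397705078), 67.8828353881836) topz 27.05049649933318 teeth mean [397.76616579 269.02974945  35.82223458] n 2111 478
rect ((434.4039001464844, -145.95481872558594), (56.79909896850586, 50.602317810058594), 18.082246780395508) topz 27.02890938973249 teeth mean [ 431.82725107 -147.03505022   35.82391838] n 2142 474
circ 1 ((409.75640869140625, 142.6240692138672), 23.312347412109375) [409.85861436 142.91380117  48.4899732 ] 403 50.371202018529274
circ 0 ((410.1155700683594, 142.47271728515625), 23.509496688842773) [411.22713056 141.97792924  48.63837416] 443 50.77620589455624
circ 0 ((432.3248291015625, 6.254450798034668), 9.076751708984375) [434.59961119   7.26669881  71.70831637] 246 78.03034037145652
circ 2 ((397.92449951171875, -265.1053466796875), 9.077651023864746) [ 399.26580042 -263.61575827   72.23397442] 219 77.95892573716849
circ 0 ((432.0963134765625, 5.840043067932129), 16.32359504699707) [437.61074877   9.14787978  53.68617525] 888 77.38209510199398
circ 2 ((397.9847717285156, -265.0767517089844), 15.880464553833008) [ 401.99990253 -261.25838677   54.77563501] 764 77.3742552556226
lime ((556.2196044921875, 274.9964599609375), (122.49332427978516, 161.562744140625), 4.238238334655762) floor z 3.0871561233009857 rim 19.457211398951898
pink ((649.255615234375, 0.13176727294921875), (161.11016845703125, 122.67093658447266), 84.97600555419922) floor z 3.036284866549181 rim 19.359020904732333
blue ((570.5734252929688, -284.1021423339844), (121.5834732055664, 161.29183959960938), 0.5365508794784546) floor z 3.081032720658527 rim 19.264166717671092
circ 0 ((555.4173583984375, -1.5944489240646362), 48.323612213134766) [542.45998259   4.26177741  17.23479981] 1410 19.646340109125056
```

View pics/crops.png

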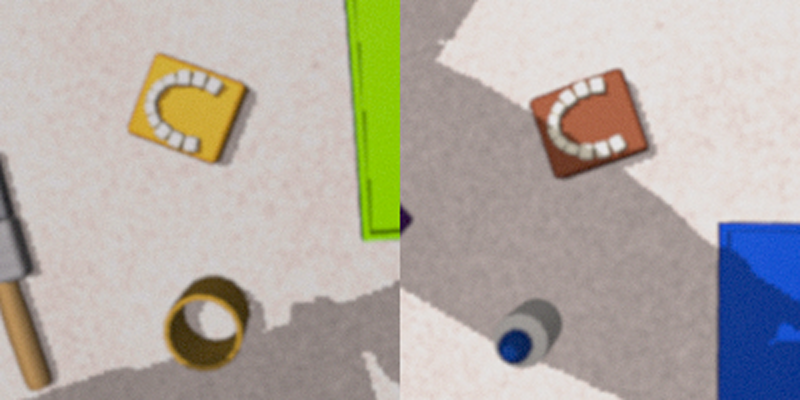

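Heights agree with the text: model base top about 27–28, ring 50, bottle cap tip 78, tray floor about 3–4. The crop confirms the yellow model (fronts at about 158°), the brown model (about 198°), the open ring and the blue-capped bottle. Starting with the yellow model.

```bash
cat > act.py <<'E'
from rig import bot
from h import *
def quat(th):
    t=np.radians(th); c,s=np.cos(t),np.sin(t)
    M=np.array([[-s,c,0],[c,s,0],[0,0,-1]]).T
    return np.roll(R.from_matrix(M).as_quat(),1)
def onTray(c,yaw,dx,dy):
    t=np.radians(yaw); return np.array([c[0]+dx*np.cos(t)-dy*np.sin(t),c[1]+dx*np.sin(t)+dy*np.cos(t)])
def st(m):
    s=bot.read_state(); print(m,"t%.1f"%s["clock"],s["ee_pos"].round(1),"w%.1f gf%.1f"%(s["grip_width"],s["grip_force"]),s["ft_force"].round(1)); return s
def pick(xy,th,z,opening,force,hi=170):
    q=quat(th); bot.move_gripper(opening)
    bot.move_to([*xy,hi],q); bot.servo_line([*xy,z+40],q,speed=200); bot.servo_line([*xy,z],speed=70)
    st("at"); bot.move_gripper(0,force); st("grip")
    bot.servo_line([*xy,z+15],speed=50); bot.servo_line([*xy,hi],speed=200); return st("up")["grip_width"]
def place(xy,th,z,opening,hi=170):
    "z: TCP height at which object touches the floor"
    q=quat(th); bot.move_to([*xy,hi],q); bot.servo_line([*xy,z+12],q,speed=150); bot.dwell(.2)
    print("contact",bot.servo_line([*xy,z-2],speed=20,until_force=4)); st("down")
    bot.move_gripper(opening); bot.dwell(.2)
    bot.servo_line([*xy,z+20],speed=60); bot.servo_line([*xy,hi],speed=250); st("off")
PINK=((649.2,.1),-5.0); LIME=((556.2,275),4.2); BLUE=((570.5,-284.1),.5)
E
python3 - <<'E'
from act import *
for a in(67.9,-71.9,-5,90,0):
    j=bot.ik([430,0,170],quat(a)); print(a,None if j is None else j[5].round(2))
pick((400,268),67.9,21.5,66,40)
E
```

```text
67.9 -1.27
-71.9 1.17
-5 0.0
90 -1.66
0 -0.09
at t6.4 [400.1 268.   21.5] w65.8 gf0.0 [-0.3  0.2  1. ]
grip t6.7 [400.3 268.2  22.1] w49.4 gf42.3 [-1.5 -1.1  5.2]
up t7.9 [399.6 267.7 168.9] w49.4 gf41.6 [-0.5 -0.8 -2.1]
```

```bash
python3 - <<'E'
from act import *
place(onTray(*PINK,0,37),-5,25.5,64)
if pick((434.4,-146),-71.9,21.5,66,40)>47:
    place(onTray(*PINK,0,-37),-5,25.5,64)
bot.move_to([600,-20,270],quat(0)); s=bot.read_state(); c=bot.read_camera("wrist"); cv2.imwrite("pics/pink.png",c["image"])
c.update(ee=s["ee_pos"],rot=s["tool_rot"]); np.savez("wrist3.npz",**c)
from fit import model
for y in(37,-37): model(3,onTray(*PINK,0,y))
E
```

```text
contact True
down t11.0 [652.3  37.   26.1] w49.3 gf42.6 [-1.2 -0.5  7. ]
off t12.7 [652.1  37.  169.4] w64.1 gf0.0 [-0.2 -0.5 -0.7]
at t15.4 [ 434.5 -146.    21.5] w66.1 gf0.0 [0.8 0.7 0.1]
grip t15.7 [ 434.7 -146.1   22. ] w49.1 gf42.2 [-1.2 -0.4  6.3]
up t16.9 [ 433.9 -145.8  168.9] w49.8 gf41.6 [-0.6  0.7 -0.8]
contact True
down t19.7 [645.9 -36.7  26.1] w49.2 gf42.6 [-1.7  0.3  5.3]
off t21.3 [645.6 -36.7 169.3] w63.8 gf0.0 [-0.5 -0.  -1. ]
rect ((651.434326171875, 25.832799911499023), (77.60466003417969, 50.77117156982422), 85.4515380859375) topz 30.620162879239388 teeth mean [652.48547407  40.22554643  39.47728136] n 2268 509
rect ((646.698486328125, -26.326671600341797), (78.55809783935547, 50.53532409667969), 84.89278411865234) topz 30.627248954189838 teeth mean [644.9582289  -39.79351455  39.05001707] n 2121 515
```

View pics/pink.png

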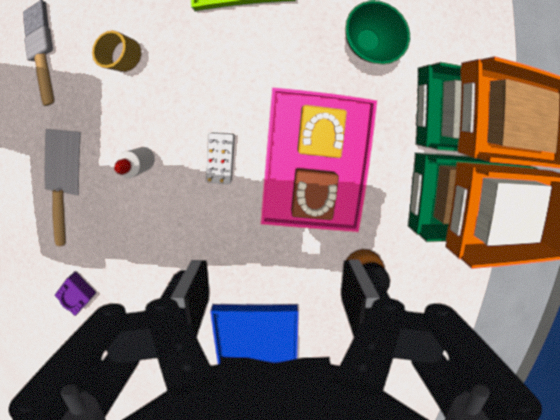

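Both models lie flat in the pink tray: yellow at (324,130), brown at (316,193). The bur stand at (220,157) and the bowl are untouched. Next the bottles.

```bash
python3 - <<'E'
from act import *
for xy,dy in (((432.2,6),-38),((398,-265.1),38)):
    w=pick(xy,0,34,56,25,hi=190)
    if w<28: print("miss"); break
    place(onTray(*LIME,0,dy),4.2,38.3,50,hi=190)
E
```

```text
at t24.4 [432.4   6.   34.2] w56.0 gf0.0 [ 0.5 -0.2 -0.5]
grip t24.7 [432.4   6.   34.4] w31.8 gf24.6 [-1.9 -0.6  5.8]
up t26.0 [431.7   6.  188.9] w31.0 gf24.8 [-0.6  0.  -1.2]
contact True
down t28.9 [558.8 237.   38.4] w31.2 gf25.2 [-2.5 -0.4  6.1]
off t30.6 [558.6 237.  189.2] w49.9 gf0.0 [-0.3  0.5 -0.4]
at t34.2 [ 398.1 -265.1   34. ] w56.1 gf0.0 [-1.5 -0.2 -0.1]
grip t34.5 [ 398.2 -265.2   34.4] w31.6 gf24.7 [-0.4  0.1  5.9]
up t35.8 [ 397.6 -264.8  188.9] w31.6 gf24.8 [ 0.4  0.5 -0.8]
contact True
down t39.8 [553.3 312.9  38.5] w31.3 gf25.2 [-0.4 -0.5  5.8]
off t41.5 [553.1 312.7 189.2] w50.0 gf0.0 [-0.4 -0.4 -0.9]
```

```bash
python3 - <<'E'
from act import *
if pick((410,142.6),0,28,66,35)>42: place(BLUE[0],.5,32.3,62)
ims=[]
for i,p in ((4,(500,180,270)),(5,(500,-300,270))):
    bot.move_to(p,quat(0)); s=bot.read_state(); c=bot.read_camera("wrist"); ims.append(c["image"])
    c.update(ee=s["ee_pos"],rot=s["tool_rot"]); np.savez(f"wrist{i}.npz",**c)
cv2.imwrite("pics/end.png",cv2.resize(np.hstack(ims),(800,300)))
bot.move_to([480,0,300],quat(0)); cv2.imwrite("pics/side9.png",bot.read_camera("side")["image"])
from fit import circ
for y in(-38,38): circ(4,onTray(*LIME,0,y),66,90)
circ(5,BLUE[0],49,60)
E
```

```text
at t44.1 [410.2 142.7  28.2] w65.9 gf0.0 [ 0.8 -0.3 -0.1]
grip t44.4 [410.2 142.7  28.6] w45.7 gf35.0 [-1.5 -1.2  5.5]
up t45.6 [409.5 142.5 168.9] w45.5 gf36.1 [ 0.   0.1 -2. ]
contact True
down t49.0 [ 570.4 -284.    32.7] w45.7 gf36.6 [-1.7  0.7  6.6]
off t50.7 [ 570.2 -284.   169.6] w62.1 gf0.0 [ 0.   0.2 -0.2]
circ 4 ((558.6942138671875, 236.7888946533203), 8.92536735534668) [557.44062642 237.21869254  76.18198819] 250 82.04536929004702
circ 4 ((553.0503540039062, 312.34375), 9.014690399169922) [552.01867182 311.23165792  76.20099171] 252 82.20322804057542
circ 5 ((570.3975830078125, -284.00177001953125), 23.127397537231445) [ 570.42512135 -283.87632926   52.59019672] 434 54.45933394667781
```

View pics/end.png

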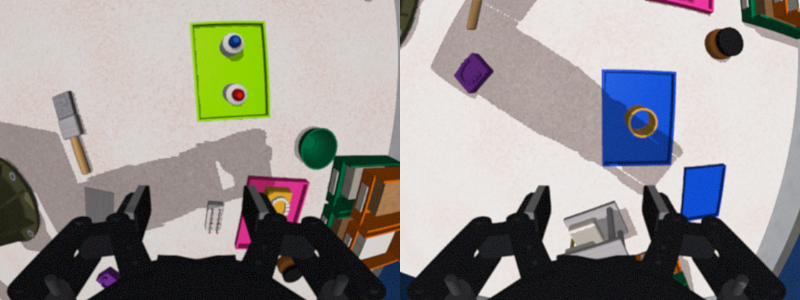

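View pics/side9.png

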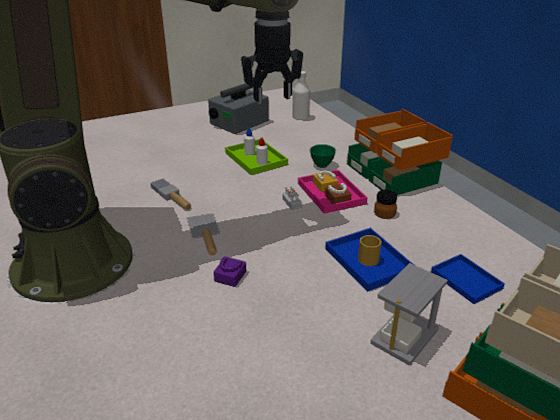

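All five stand upright in their trays: bottles at (250,146) and (262,153), models at (325,181) and (338,191), ring at (370,250). The bur stand at (291,198) and the bowl at (322,156) are unmoved. Handing in.

```bash
python3 -c "
from rig import bot
print(bot.finish_job())"
```

```text
the job is handed in; nothing more can be done
None
```

The job is handed in after roughly 53 s of the 115 s: both tooth models stand upright in the pink tray, both dropper bottles in the lime-green tray and the casting ring in the larger blue tray, with the bur stand and mixing bowl left where they were.

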